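Third hand for the wood carver: hold a block against the panel

ROBOT

A 6-joint arm with a two-finger parallel gripper is mounted at the origin on the work surface. World frame = base frame: x ahead of the robot, y to its left, z up, the work surface at z = 0. Lengths are in m, angles in rad, forces in N, time in s.
With the tool pointing down it reaches from about 0.35 to 0.975 m from the base axis. Payload 4.9 kg.
Tool frame: the origin (TCP) lies where the fingers leave the gripper's body, on its centre line; the fingertips stand 73 mm ahead of it and the grasp point (between the pads) lies 54 mm ahead of it (tips_ahead is the distance from the TCP to the fingertips, in m); z points along the fingers, y is the line along which they close (so a half turn about z gives the same grasp; the last joint's range is limited). The gripper opens to 85 mm and grips with 20 to 120 N. Pads are 22 mm wide; open, the fingers measure 114 mm over their backs; the gripper's body (76 mm by 85 mm) begins 54 mm behind the grasp point. The pads swing forward as they close: fully open they stand 13 mm farther back than shut.
Start: joints at [1.173, 0.053, 1.613, -0, 1.476, -0.119], TCP at [0.172, 0.601, 0.304] pointing down, gripper open.
Joint ranges: [-3.01, 3.01], [-1.01, 2.22], [0.06, 2.58], [-1.02, 4.17], [0.09, 2.62], [-3.14, 3.14]. Speed limits (rad/s): [2.57, 2.57, 3.14, 3.14, 3.14, 3.14].

INTERFACE

Orientations are given as [roll, pitch, yaw] about the fixed x, y, z axes, in that order (R = Rz(yaw) Ry(pitch) Rx(roll)).
In Python, from workcell import * gives the robot as it stands. The module is installed in compiled form; this text tells all that it offers.
- The arm moves only by the tool apply_moves, never from a script. Its argument "motion" is one flat list of numbers, 7 for each row, row after row: the turn, a rotation vector about the tool's x, y, z scaled (see below), then the shift along the tool's x, y, z scaled (see below), then the finger opening in mm, from 0 to 85.4. In form: [rx, ry, rz, tx, ty, tz, grip, rx, ry, rz, tx, ty, tz, grip, ...]. A call has 1 to 20 rows; each row is the pose to reach, as a shift and turn from the pose commanded when the call began, along the tool's axes at that moment; what a row does not reach only later rows make up. The controller multiplies each number of a shift by 0.5 m and each number of a turn by 0.5 rad. A row lasts 1/10 s, in which the tool goes at most 50 mm and 8.59 degrees, less where a joint would pass 70% of its speed; a pose out of reach is approached as far as the arm can. A call with a number of a shift or a turn outside -1 to 1 is refused whole. A call with a gripper value outside its range is refused whole. The fingers move at their own pace and stop on an object; "grip_force" is the grip in N (left out, the last holds). Time passes only in rows, so rows that repeat a pose let the fingers close. It gives the time, the measured TCP pose, the force, the opening and the grip force at its end, in the units of the state.
- read_state(): the state, without advancing time (a new reading comes with each control period).
- read_camera(name): name is "scene" or "top" or "wrist"; returns a dict with "img" (420x560x3 uint8, blue, green, red), "camera_matrix" (3x3 intrinsics, pixels), "R" (3x3) and "t" (3): a world point X has camera coordinates R X + t. Camera axes: x right, y down, z forward; pixel columns grow to the right and rows downward; lengths in m; the calibration is good to about 2 mm. A picture is of the moment at which its call begins. There is no depth.
- finish_job(): hands the job in; it is judged then, once.
The state is a dict: "time": time; "joints": joint angles; "joint_vel": joint speeds; "tau": joint torques, N m; "ee_pos": TCP position; "tcp_rot": TCP orientation; "ft_force": force on the tool from outside, world axes, zero at the start; "ft_torque": the same for the moment, N m; "gripper_width": opening from 0.0 (shut) to 1.0 (fully open); "finger_force": force on a finger pad.
Only numpy, scipy, OpenCV 4.12 (cv2) and the standard library are available. Lean on these libraries where they do the work, as an engineer would, in place of code of your own. Each camera call takes 0.05 s, during which the arm holds its last target. There are 200 camera calls.

TASK

Take the tall oblong block out of the pocket tray and press one of its narrow ends flat against the inner face of the panel in the jig, upright, centred on the screw hole and so clear of the bed, with only the block touching panel and jig, so that the carver can screw it on from behind. Press steadily with about 11 N, which brings the sprung carriage's brass pointer between its two steel ribs; never go on to 20 N (20 mm of travel), and finish while still holding the block and pressing: do not let go. Leave the other tray parts in their pockets and the gouge between tray and jig where it lies.

Things in the scene. Friction and masses are not known exactly. Their poses are not given: they have to be found in the camera images.
- tall_block: The part to hold: plain oblong wooden block, 44 long (its x) x 24 wide (its y) x 50 tall (its z), about 40 g. Origin: centre of its underside. It stands upright in one of the four tray pockets (which one changes), its underside 4 mm above the table and 38 mm of it standing out of the tray.
- block_center (a point): The middle of tall_block: 25 mm above its underside; axes as tall_block.
- tray: Fixed plywood pocket tray 140 x 140 x 16 high. Origin: centre of its underside on the table. Four pockets centred at x = +-33, y = +-34 mm in its frame, each 48 long (x) x 28 wide (y), 12 deep, floor 4 mm above the table. Parts fit with 2 mm play on each side; their x lies along the tray's x.
- short_block: Wrong part in the tray: the same 44 x 24 oblong but only 30 tall. Origin: centre of underside. Leave it in its pocket.
- round_a: Wrong part in the tray: round wooden peg, 24 across, 50 tall. Origin: centre of underside. Leave it in its pocket.
- round_b: Wrong part in the tray: a second round wooden peg, 24 across, 50 tall. Origin: centre of underside. Leave it in its pocket.
- jig: Fixed wooden jig that holds the panel. Bed 175 (x, -72.5 to +102.5) x 190 (y) x 12 thick; origin on the table straight below the panel's inner face at rest; x is the pressing direction (into the panel), z up. Two brackets 45 tall behind the panel (x 85 to 99, y +-45) carry guide rods and springs; the space in front of the panel is free.
- screw_hole (a point): On the upright wooden panel 130 long (y) x 14 thick (x) x 64 tall on the sprung carriage, moving with it; lower edge 1, top edge 65 above the bed. This point: mouth of the 6 mm screw hole on its inner face, mid-length, 45 above the table, 33 above the bed; a dark notch in the top edge is straight above it. x points into the panel (press along +x), y along it, z up. Outer face carved.
- carriage (a joint): Travel of the sprung carriage and panel along the jig's +x, in m: 0 at rest, end stop 0.024. Spring: 1 mm per newton of press (1000 N/m, no preload). A brass pointer at the panel's -y end (79 mm from the middle) moves over two steel ribs on the bed; it is between their inner edges from 6 mm (6 N) to 16 mm (16 N).
- gouge_a: Bystander: carving gouge lying between tray and jig, 205 x 28 x 28 mm. Leave alone.
Mind the look-alikes: they are no part of the job. What is shaped like the tall_block but blue, purple or red is not meant.

How it is judged:
By the outcome, as a careful person would: the job done as asked, in the order asked, and still so for the second after the job is handed in, while the arm keeps its last pose, push and grip.
It also fails if it takes over 42 s, if anything falls off the work surface, if the arm or the gripper's body presses on something with over 40 N, if the wrist force passes 120 N, or if a joint passes its speed limit or range.

## Working session

There is one attempt and no reset: what is moved stays moved. The work goes in short steps, Python scripts to look and compute and a tool call to move; the robot and the scene stay as the last step left them, time stands still between calls to the robot, and variables do not carry over. Pictures are saved under pics/ and viewed, at most 13 in all, crops included, and the job is handed in when it is done.

Besides the shell and the picture viewer there is one more tool, called after "Emit:" by a JSON object that holds its "api" and its "payload". apply_moves: Moves the arm, as the interface text tells. Its arguments: {"type":"object","properties":{"motion":{"type":"array"},"grip_force":{"type":"number"}},"required":["motion"]}

```bash
mkdir -p pics; cat > h.py <<'E'
from workcell import *
import numpy as np, cv2, pickle
def snap(n,tag):
    c=read_camera(n); cv2.imwrite(f'pics/{tag}.png',c['img']); pickle.dump(c,open(f'pics/{tag}.pkl','wb')); return c
def load(tag): return pickle.load(open(f'pics/{tag}.pkl','rb'))
def tri(obs):
    A=[];b=[]
    for c,(u,v) in obs:
        P=c['camera_matrix']@np.c_[c['R'],c['t']]
        for k,w in ((0,u),(1,v)):
            r=P[k]-w*P[2]; A.append(r[:3]);b.append(-r[3])
    X=np.linalg.lstsq(np.array(A),np.array(b),rcond=None)[0]
    return X
def onz(c,u,v,z):
    d=c['R'].T@np.linalg.inv(c['camera_matrix'])@[u,v,1]; o=-c['R'].T@c['t']
    return o+d*(z-o[2])/d[2]
def proj(c,X):
    p=c['camera_matrix']@(c['R']@np.array(X)+c['t']); return p[:2]/p[2]
E
python3 - <<'E'
from h import *
a=[snap(n,n+'0') for n in('scene','top')]
for c in a: print((-c['R'].T@c['t']).round(3),c['camera_matrix'][0,0])
cv2.imwrite('pics/both.png',np.vstack([c['img'] for c in a])[:, :])
s=read_state();print(s['ee_pos'],s['tcp_rot'],s['gripper_width'],s['time'])
E
```

```text
[ 1.047 -0.25   0.64 ] 420.62359434027303
[ 0.416 -0.094  0.999] 467.55091943405534
[0.17182916 0.60046761 0.30279133] [-3.13975357e+00 -2.11313540e-04  2.86279362e+00] 1.0002036358056414 0.1
```

View pics/scene0.png

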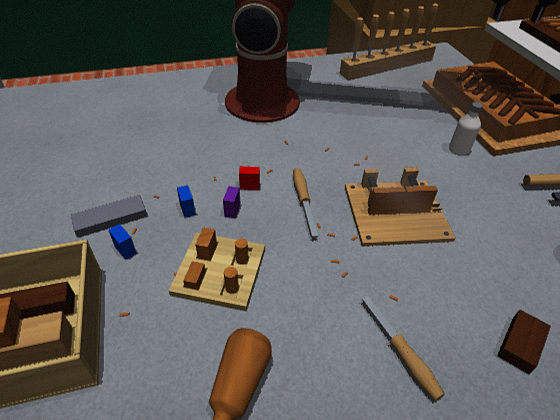

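View pics/top0.png

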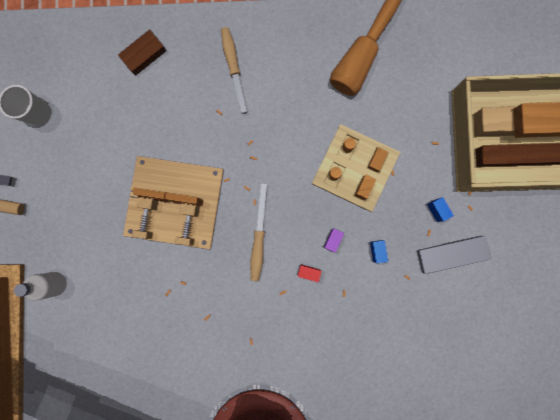

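The top view has world +x up and +y left. The tray is at top (357,168), and the candidate oblongs are (367,187) and (379,158). Round pegs are at (349,145) and (335,174). Coloured decoys are purple (334,240), red (310,273), blue (380,251) and blue (442,209). The jig is at (173,203), its panel's free side faces +x, and its springs are on the robot's side. In the scene view, the block at (206,241) looks taller than the one at (194,274). I'll check that in a close crop.

```bash
python3 - <<'E'
from h import *
def cr(tag,u,v):
    return cv2.resize(load(tag)['img'][v:v+100,u:u+133],(399,300),interpolation=cv2.INTER_CUBIC)
cv2.imwrite('pics/crop.png',np.vstack([np.hstack([cr('top0',290,118),cr('scene0',150,217)]),np.hstack([cr('top0',107,153),cr('scene0',335,155)])]))
E
```

```text
(no output)
```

View pics/crop.png

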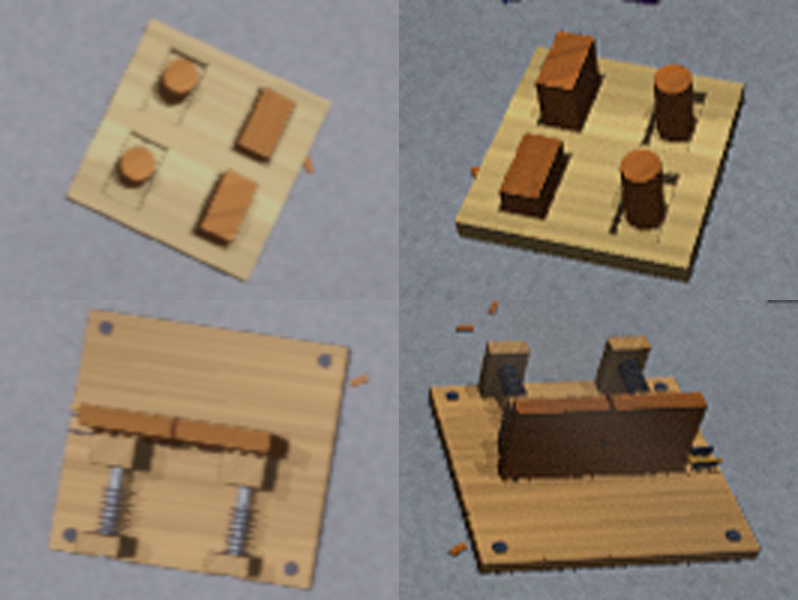

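Oblong (228,206) in the crop, which is top (366,187), shows tall sides in the scene view, so it is tall_block. The one at top (379,158) is short_block.

```bash
python3 - <<'E'
from h import *
T=load('top0');S=load('scene0')
t=lambda x,y:(290+x/3-.3,118+y/3-.3); s=lambda x,y:(150+(x-399)/3-.3,217+y/3-.3)
tj=lambda x,y:(107+x/3-.3,153+(y-300)/3-.3); sj=lambda x,y:(335+(x-399)/3-.3,155+(y-300)/3-.3)
def fit(W,M):
    W=np.array(W)[:,:2];M=np.array(M);w=W-W.mean(0);m=M-M.mean(0)
    a=np.arctan2((m[:,0]*w[:,1]-m[:,1]*w[:,0]).sum(),(m*w).sum());R=np.array([[np.cos(a),-np.sin(a)],[np.sin(a),np.cos(a)]])
    o=W.mean(0)-R@M.mean(0);return o.round(4),round(a,4),np.linalg.norm(W-(M@R.T+o),axis=1).round(4)
print('blocktop',tri([(T,t(229,205)),(S,s(568,61))]))
print('shorttop',tri([(T,t(268,122)),(S,s(532,160))]))
W=[onz(T,*t(*p),.016) for p in[(150,20),(330,102),(247,281),(67,199)]]
print('tray',fit(W,[(.07,.07),(.07,-.07),(-.07,-.07),(-.07,.07)]))
W=[onz(S,*s(*p),.016) for p in[(458,225),(690,270),(745,84),(537,48)]]
print('trayS',[w.round(3) for w in W])
W=[onz(T,*tj(*p),.012) for p in[(92,312),(349,347),(310,588),(50,548)]]
M=[(-.0725,-.095),(-.0725,.095),(.1025,.095),(.1025,-.095)]
print('jigT',fit(W,M))
W=[onz(S,*sj(*p),.012) for p in[(758,550),(478,566),(431,388),(676,380)]]
print('jigS',fit(W,M))
print('panel top ends inner', [onz(T,*tj(*p),.077).round(4) for p in[(80,405),(271,435)]], tri([(T,tj(175,419)),(S,sj(611,411))]))
for p in [(506,416),(702,408)]: print(onz(S,*sj(*p),.077))
E
```

```text
blocktop [ 0.52236692 -0.23249644  0.05164372]
shorttop [ 0.58071221 -0.26348227  0.03676472]
tray (array([ 0.5657, -0.2182]), np.float64(-0.4624), array([0.0005, 0.0005, 0.001 , 0.0009]))
trayS [array([ 0.601, -0.311,  0.016]), array([ 0.663, -0.186,  0.016]), array([ 0.537, -0.123,  0.016]), array([ 0.475, -0.249,  0.016])]
jigT (array([0.5185, 0.1689]), np.float64(2.968), array([0.0029, 0.0011, 0.0019, 0.0016]))
jigS (array([0.5218, 0.169 ]), np.float64(2.9553), array([0.0028, 0.0011, 0.0017, 0.0012]))
panel top ends inner [array([0.529 , 0.2343, 0.077 ]), array([0.5054, 0.1063, 0.077 ])] [0.51798498 0.17100295 0.07403181]
[0.50875182 0.09814195 0.077     ]
[0.53238824 0.22922323 0.077     ]
```

Both block heights and the tray pocket geometry agree with the text. Next I move over the jig for a close look.

Emit:
{"api": "apply_moves", "payload": {"motion": [0,0,0,-0.98,-0.61,0,60,0,0,0,-0.98,-0.61,0,60,0,0,0,-0.98,-0.61,0,60,0,0,0,-0.98,-0.61,0,60,0,0,0,-0.98,-0.61,0,60,0,0,0,-0.98,-0.61,0,60,0,0,0,-0.98,-0.61,0,60,0,0,0,-0.98,-0.61,0,60,0,0,0,-0.98,-0.61,0,60,0,0,0,-0.98,-0.61,0,60,0,0,0,-0.98,-0.61,0,60,0,0,0,-0.98,-0.61,0,60,0,0,0,-0.98,-0.61,0,60,0,0,0,-0.98,-0.61,0,60,0,0,0,-0.98,-0.61,0,60]}}

```text
time: 1.6
ee_pos: [0.5584, 0.1736, 0.3035]
tcp_rot: [-3.142, -0.001, 2.864]
ft_force: [0.1, -0.4, 0.5]
gripper_width: 0.702
finger_force: 0.0
```

```bash
python3 - <<'E'
from h import *
c=snap('wrist','w_jig');s=read_state()
print((-c['R'].T@c['t']).round(3),c['R'].round(2),s['ee_pos'],s['tcp_rot'],s['time'],s['gripper_width'])
print([proj(c,X).round(0) for X in[(.519,.17,.077),(.519,.17,.045),(.5285,.234,.077),(.505,.107,.077)]])
E
```

```text
[0.489 0.194 0.374] [[ 0.27  0.96 -0.  ]
 [ 0.92 -0.26  0.29]
 [ 0.27 -0.08 -0.96]] [0.55832186 0.17382069 0.30370214] [ 3.14153031e+00 -5.65326232e-04  2.86441000e+00] 1.65 0.702153023833037
[array([265., 155.]), array([266., 152.]), array([331., 146.]), array([199., 159.])]
```

View pics/w_jig.png

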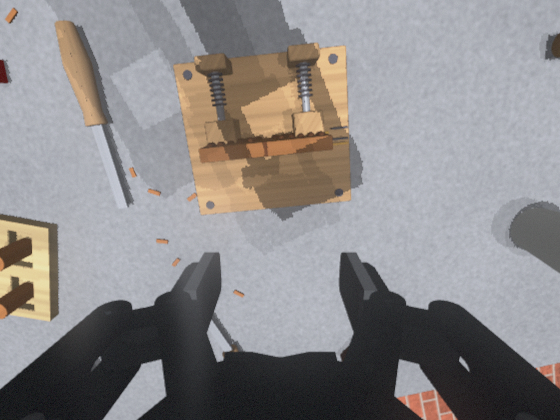

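The wrist view shows the jig. The panel's inner top edge runs (201,161)–(332,149), the notch is near (265,155), and the bed corners are (176,66), (346,45), (351,200), (201,214).

```bash
python3 - <<'E'
from h import *
c=load('w_jig')
for p in[(201,161),(332,149),(265,155)]: print(onz(c,*p,.077).round(4))
for p in[(176,66),(346,45),(351,200),(201,214)]: print(onz(c,*p,.012).round(4))
T=load('top0');print('notch',tri([(T,(165.0,192.4)),(c,(265,155))]))
cv2.imwrite('pics/jigc.png',cv2.resize(c['img'][120:220,170:370],(800,400),interpolation=cv2.INTER_CUBIC))
E
```

```text
[0.5072 0.1085 0.077 ]
[0.5311 0.2344 0.077 ]
[0.5188 0.1704 0.077 ]
[0.4059 0.0993 0.012 ]
[0.4368 0.2828 0.012 ]
[0.6074 0.2518 0.012 ]
[0.5736 0.0668 0.012 ]
notch [0.51803331 0.17044941 0.07738131]
```

View pics/jigc.png

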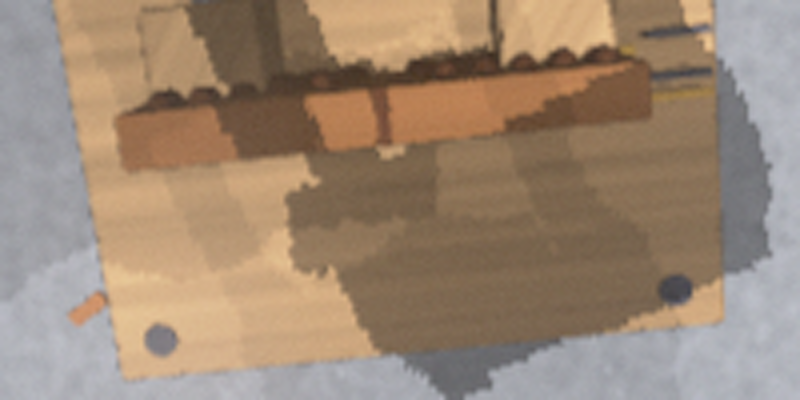

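Emit:
{"api": "apply_moves", "payload": {"motion": [0,0,0.37,-0.15,-0.805,0.1,48,0,0,0.37,-0.15,-0.805,0.1,48,0,0,0.37,-0.15,-0.805,0.1,48,0,0,0.37,-0.15,-0.805,0.1,48,0,0,0.37,-0.15,-0.805,0.1,48,0,0,0.37,-0.15,-0.805,0.1,48,0,0,0.37,-0.15,-0.805,0.1,48,0,0,0.37,-0.15,-0.805,0.1,48,0,0,0.37,-0.15,-0.805,0.1,48,0,0,0.37,-0.15,-0.805,0.1,48,0,0,0.37,-0.15,-0.805,0.1,48,0,0,0.37,-0.15,-0.805,0.1,48]}}

```text
time: 2.85
ee_pos: [0.5209, -0.2329, 0.2542]
tcp_rot: [3.141, 0.0, 2.68]
ft_force: [0.3, -0.7, 0.9]
gripper_width: 0.561
finger_force: 0.0
```

```bash
python3 - <<'E'
from h import *
c=snap('wrist','w_tray');s=read_state()
print(s['ee_pos'],s['tcp_rot'],s['time'],s['gripper_width'])
print(proj(c,(.5215,-.234,.054)),proj(c,(.5657,-.2182,.016)))
E
```

```text
[ 0.52096863 -0.23300632  0.25428854] [3.14133043e+00 5.23387354e-04 2.68044971e+00] 2.9 0.5608725114048198
[278.1906929 199.6905623] [309.80251538 219.66608803]
```

View pics/w_tray.png

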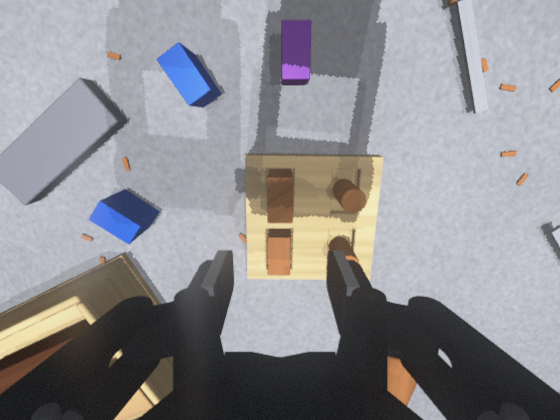

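The tall block is at about (281,196), the short block at (280,252) and the pegs at (349,195) and (343,248). I'll crop closer for its exact centre.

```bash
python3 - <<'E'
from h import *
c=load('w_tray')
i=cv2.convertScaleAbs(c['img'][145:285,235:395],alpha=1.8)
cv2.imwrite('pics/trayc.png',cv2.resize(i,(640,560),interpolation=cv2.INTER_CUBIC))
E
```

```text
(no output)
```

View pics/trayc.png

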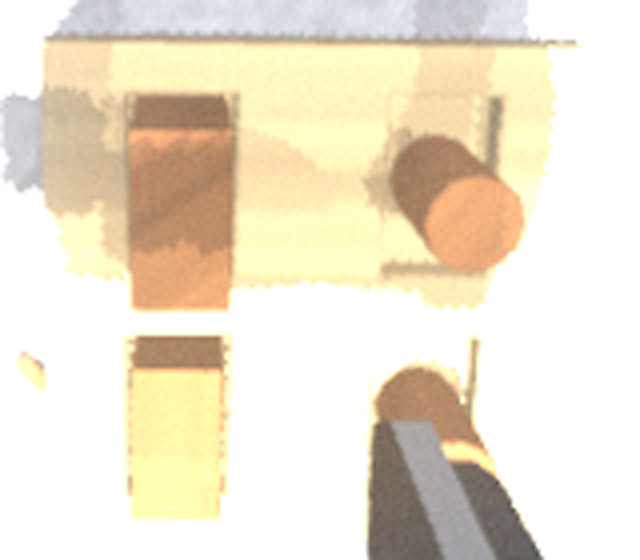

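The tall block's top-face corners in the crop are (128,129), (233,129), (230,309) and (133,309).

```bash
python3 - <<'E'
from h import *
c=load('w_tray')
W=np.array([onz(c,235+x/4-.4,145+y/4-.4,.054) for x,y in[(128,129),(233,129),(230,309),(133,309)]])
print(W.round(4),W.mean(0),np.linalg.norm(W-np.roll(W,1,0),axis=1).round(4))
e=(W[0]+W[1]-W[2]-W[3])[:2];a=np.arctan2(e[1],e[0]);print('yaw',a)
s=read_state();d=W.mean(0)[:2]-s['ee_pos'][:2];p=s['tcp_rot'][2]
print('tool',d@[np.cos(p),np.sin(p)],d@[np.sin(p),-np.cos(p)])
T=load('top0');m=W.mean(0)
x=proj(c,m);print(tri([(T,(366.0,186.0)),(c,x)]))
E
```

```text
[[ 0.4977 -0.2338  0.054 ]
 [ 0.5082 -0.2125  0.054 ]
 [ 0.5468 -0.2319  0.054 ]
 [ 0.5366 -0.2525  0.054 ]] [ 0.52232032 -0.23268867  0.054     ] [0.0431 0.0238 0.0431 0.023 ]
yaw 2.685615490305682
tool -0.0010691567024797316 0.0008859322665584228
[ 0.52184173 -0.23244872  0.05597118]
```

Emit:
{"api": "apply_moves", "payload": {"motion": [0,0,0,-0.008,0.002,0.0,48,0,0,0,-0.008,0.002,0.08,48,0,0,0,-0.008,0.002,0.16,48,0,0,0,-0.008,0.002,0.23,48,0,0,0,-0.008,0.002,0.28,48,0,0,0,-0.008,0.002,0.318,48,0,0,0,-0.008,0.002,0.318,48,0,0,0,-0.008,0.002,0.318,48,0,0,0,-0.008,0.002,0.318,40,0,0,0,-0.008,0.002,0.318,32,0,0,0,-0.008,0.002,0.318,26,0,0,0,-0.008,0.002,0.318,20,0,0,0,-0.008,0.002,0.318,10,0,0,0,-0.008,0.002,0.318,10,0,0,0,-0.008,0.002,0.318,10,0,0,0,-0.008,0.002,0.318,10], "grip_force": 60}}

```text
time: 4.5
ee_pos: [0.5253, -0.2362, 0.0963]
tcp_rot: [-3.141, 0.002, 2.678]
ft_force: [0.4, 1.1, 5.9]
gripper_width: 0.273
finger_force: 59.4
```

Emit:
{"api": "apply_moves", "payload": {"motion": [0,0,0,0,0,-0.03,10,0,0,0,0,0,-0.08,10,0,0,0,0,0,-0.15,10,0,0,0,0,0,-0.22,10,0,0,0,0,0,-0.28,10,0,0,-0.05,0.025,0.07,-0.28,10,0,0,-0.1,0.05,0.14,-0.28,10,0,0,-0.16,0.08,0.22,-0.28,10,0,0,-0.23,0.11,0.3,-0.28,10,0,0,-0.29,0.14,0.38,-0.28,10,0,0,-0.35,0.17,0.46,-0.28,10,0,0,-0.41,0.2,0.54,-0.28,10,0,0,-0.46,0.23,0.62,-0.28,10,0,0,-0.51,0.255,0.69,-0.28,10,0,0,-0.54,0.27,0.735,-0.28,10,0,0,-0.556,0.276,0.752,-0.28,10,0,0,-0.556,0.276,0.752,-0.28,10,0,0,-0.556,0.276,0.752,-0.28,10,0,0,-0.556,0.276,0.752,-0.28,10]}}

```text
time: 6.4
ee_pos: [0.5692, 0.161, 0.2349]
tcp_rot: [-3.141, -0.0, 2.954]
ft_force: [-0.4, -0.8, -0.6]
gripper_width: 0.27
finger_force: 59.1
```

```bash
python3 - <<'E'
from h import *
c=snap('wrist','w_held');s=read_state();S=snap('scene','s_held');T=snap('top','t_held')
print(s['ee_pos'],s['tcp_rot'],s['time'],s['gripper_width'],s['ft_force'])
a=cv2.resize(c['img'][100:340,140:440],(500,400));
f=lambda i,u,v:cv2.resize(i[v:v+100,u:u+150],(300,200),interpolation=cv2.INTER_CUBIC)
b=np.vstack([f(S['img'],330,110),f(T['img'],90,110)])
cv2.imwrite('pics/held.png',np.hstack([a,b]))
p=s['ee_pos'];ex=np.array([np.cos(s['tcp_rot'][2]),np.sin(s['tcp_rot'][2]),0])
for k in(.026,-.018): print('pred bottom/top', [proj(c,p+ex*k+[0,0,z]).round(1) for z in(-.0923,-.0423)])
E
```

```text
[0.56927006 0.16103425 0.2349169 ] [-3.14124959e+00 -1.12695129e-04  2.95398355e+00] 6.45 0.2699173307100073 [ 0.1112028   0.19251359 -0.88750953]
pred bottom/top [array([279.2, 203.4]), array([278.9, 237.3])]
pred bottom/top [array([279.2, 273.9]), array([279. , 329.9])]
```

View pics/held.png

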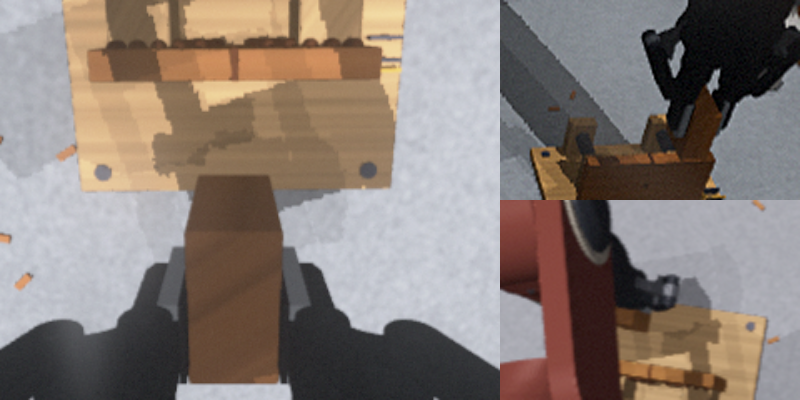

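Held view: the block is upright between the pads. Its front bottom edge is at about (259–300, 205.5), the panel's top inner edge at (194.6,149)–(368,147.5), and the notch at about (281,148).

```bash
python3 - <<'E'
from h import *
c=load('w_held');s=read_state();p=s['ee_pos'];y=s['tcp_rot'][2]
ex=np.array([np.cos(y),np.sin(y)]);ey=np.array([np.sin(y),-np.cos(y)])
g=lambda q,z:(lambda d:np.round([d@ex,d@ey],4))(onz(c,*q,z)[:2]-p[:2])
print('panel',[g(q,.077) for q in[(194.6,149.2),(368,147.4),(281,148.1)]])
print('front',[g(q,p[2]-.0923) for q in[(258.8,205.6),(299.6,205.6)]],[g(q,p[2]-.0423) for q in[(252.2,239.8),(307.4,238.6)]])
# check along block bottom height: free z from both edges widths
print(onz(c,281,148.1,.077))
E
```

```text
panel [array([ 0.0494, -0.0634]), array([0.0506, 0.0656]), array([0.0501, 0.0009])]
front [array([ 0.0247, -0.0117]), array([0.0247, 0.0111])] [array([ 0.0249, -0.011 ]), array([0.0254, 0.0111])]
[0.52020907 0.17156485 0.077     ]
```

Emit:
{"api": "apply_moves", "payload": {"motion": [0,0,0,0,0.002,0.05,10,0,0,0,0,0.002,0.11,10,0,0,0,0,0.002,0.17,10,0,0,0,0,0.002,0.21,10,0,0,0,0,0.002,0.245,10,0,0,0,0,0.002,0.245,10,0,0,0,0,0.002,0.245,10,0,0,0,0.015,0.002,0.245,10,0,0,0,0.03,0.002,0.245,10,0,0,0,0.03,0.002,0.245,10,0,0,0,0.03,0.002,0.245,10]}}

```text
time: 7.65
ee_pos: [0.5547, 0.1662, 0.1131]
tcp_rot: [3.141, 0.001, 2.956]
ft_force: [-0.5, 0.2, -0.6]
gripper_width: 0.273
finger_force: 59.1
```

```bash
python3 - <<'E'
from h import *
c=snap('wrist','w_pre');s=read_state();S=snap('scene','s_pre')
print(s['ee_pos'],s['tcp_rot'],s['time'],s['ft_force'])
a=cv2.convertScaleAbs(cv2.resize(c['img'][60:300,140:440],(500,400)),alpha=1.4)
b=cv2.convertScaleAbs(cv2.resize(S['img'][120:270,345:460],(300,400),interpolation=cv2.INTER_CUBIC),alpha=1.8)
cv2.imwrite('pics/pre.png',np.hstack([a,b]))
E
```

```text
[0.55483103 0.16616519 0.11297582] [3.14123433e+00 1.01693107e-03 2.95595561e+00] 7.7 [-0.2719095  -1.27288307 -0.44247292]
```

View pics/pre.png

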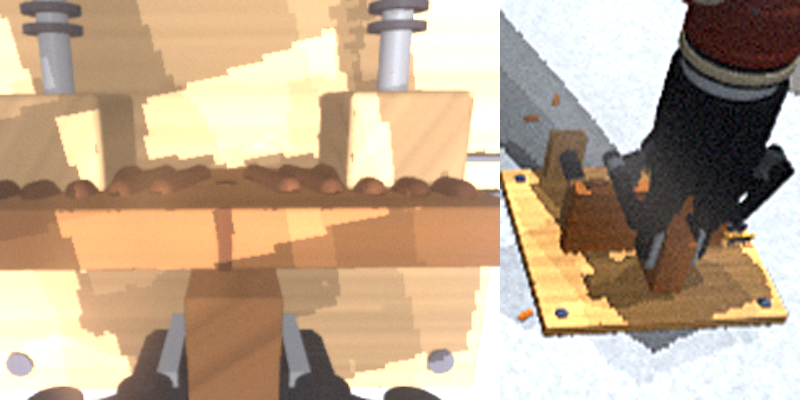

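The block's front is square to the panel, but the notch sits about 2.3 mm to the left (274 px vs 280 px). I correct that first, then advance and press.

Emit:
{"api": "apply_moves", "payload": {"motion": [0,0,0,0,-0.0046,0.001,10,0,0,0,0,-0.0046,0.001,10,0,0,0,0,-0.0046,0.001,10,0,0,0,0.006,-0.0046,0.001,10,0,0,0,0.012,-0.0046,0.001,10,0,0,0,0.016,-0.0046,0.001,10,0,0,0,0.02,-0.0046,0.001,10,0,0,0,0.024,-0.0046,0.001,10,0,0,0,0.026,-0.0046,0.001,10,0,0,0,0.026,-0.0046,0.001,10,0,0,0,0.026,-0.0046,0.001,10,0,0,0,0.026,-0.0046,0.001,10]}}

```text
time: 8.95
ee_pos: [0.5419, 0.1662, 0.1122]
tcp_rot: [3.141, 0.001, 2.956]
ft_force: [3.7, -0.3, -1.0]
gripper_width: 0.272
finger_force: 59.0
```

```bash
python3 - <<'E'
from h import *
F=[]
for i in range(4):
    c=read_camera('wrist');s=read_state();F.append(s['ft_force'])
print(np.mean(F,0).round(2),s['ee_pos'],s['tcp_rot'])
E
```

```text
[ 3.32 -0.91 -0.91] [0.54180293 0.16616397 0.11212448] [3.14150722e+00 6.40416946e-04 2.95575605e+00]
```

Emit:
{"api": "apply_moves", "payload": {"motion": [0,0,0,0.004,0,0,10,0,0,0,0.008,0,0,10,0,0,0,0.012,0,0,10,0,0,0,0.0145,0,0,10,0,0,0,0.0155,0,0,10,0,0,0,0.0155,0,0,10,0,0,0,0.0155,0,0,10,0,0,0,0.0155,0,0,10]}}

```text
time: 9.95
ee_pos: [0.5354, 0.1673, 0.1123]
tcp_rot: [3.141, 0.005, 2.956]
ft_force: [9.2, -1.8, -5.7]
gripper_width: 0.269
finger_force: 58.9
```

```bash
python3 - <<'E'
from h import *
F=[]
c=snap('wrist','w_press');S=snap('scene','s_press')
for i in range(5):
    read_camera('top');s=read_state();F.append(s['ft_force'])
print(np.mean(F,0).round(2),s['ee_pos'],s['tcp_rot'],s['time'],s['gripper_width'])
a=cv2.convertScaleAbs(cv2.resize(c['img'][60:300,140:440],(500,400)),alpha=1.4)
b=cv2.convertScaleAbs(cv2.resize(c['img'][90:250,400:520],(300,400),interpolation=cv2.INTER_CUBIC),alpha=1.4)
cv2.imwrite('pics/press.png',np.hstack([a,b]))
E
```

```text
[ 9.22 -1.85 -4.61] [0.5353611  0.16734442 0.11230821] [3.14103392 0.00490099 2.95594124] 10.3 0.27184666493127113
```

View pics/press.png

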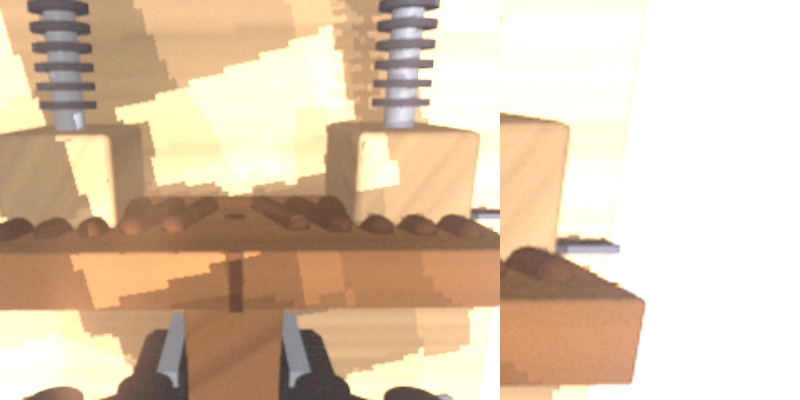

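The block is centred under the notch (235 vs 234.5) and pressing with 9.4 N, so I advance a little more and ease off the vertical load.

Emit:
{"api": "apply_moves", "payload": {"motion": [0,0,0,0.0015,0,0.001,10,0,0,0,0.003,0,0.0016,10,0,0,0,0.0038,0,0.0016,10,0,0,0,0.0038,0,0.0016,10,0,0,0,0.0038,0,0.0016,10,0,0,0,0.0038,0,0.0016,10]}}

```text
time: 10.9
ee_pos: [0.5343, 0.1675, 0.1123]
tcp_rot: [3.141, 0.007, 2.956]
ft_force: [10.3, -3.2, -2.6]
gripper_width: 0.27
finger_force: 59.1
```

```bash
python3 - <<'E'
from h import *
F=[]
for i in range(8):
    c=read_camera('wrist');s=read_state();F.append(s['ft_force'])
print(np.mean(F,0).round(2),F[-1],s['ee_pos'],s['tcp_rot'],s['time'],s['finger_force'])
cv2.imwrite('pics/fin.png',cv2.convertScaleAbs(np.hstack([cv2.resize(c['img'][130:250,380:500],(400,400),interpolation=cv2.INTER_CUBIC),cv2.resize(c['img'][200:300,220:340],(400,400),interpolation=cv2.INTER_CUBIC)]),alpha=.9))
E
```

```text
[10.24 -2.95 -3.15] [10.17051299 -3.66838443 -3.47984351] [0.53426706 0.16754579 0.11234043] [3.14097897 0.0068656  2.95598318] 11.3 59.0804797410965
```

View pics/fin.png

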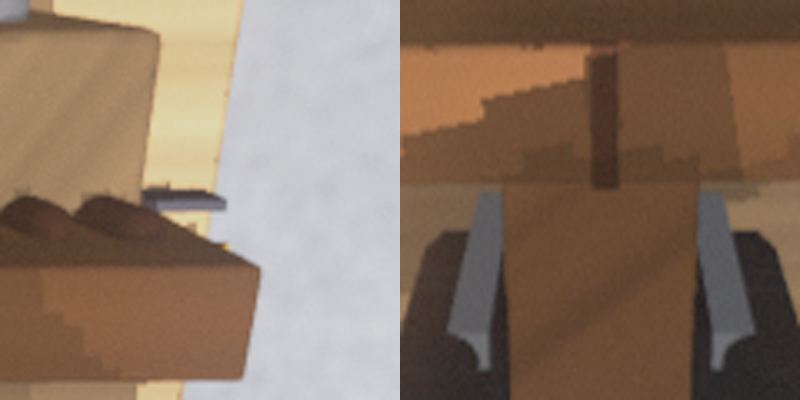

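```bash
python3 -c "
from workcell import *
print(finish_job())"
```

```text
the job is handed in; nothing more can be done
None
```

I handed the job in at about 11 s with the tall block still gripped and pressed flat against the panel at about 10.6 N, upright and centred under the notch; the pointer's far rib was hidden, so its position rests on that force reading.

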